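Snap the retaining clip onto a turntable spindle with a fork tool

ROBOT

A 6-joint arm with a two-finger parallel gripper is mounted at the origin on a cart in front of the work surface, level with it; the furniture and walls round the work are solid. World frame = base frame: x ahead of the robot, y to its left, z up, the work surface at z = 0. Lengths are in m, angles in rad, forces in N, time in s.
With the tool pointing down it reaches from about 0.25 to 0.725 m from the base axis. Payload 9.7 kg.
Tool frame: the origin (TCP) lies on the centre line of the jaws, within the pads' length; the fingertips stand 22 mm ahead of it and the grasp point (between the pads) lies 3 mm ahead of it (env.finger_overhang is the distance from the TCP to the fingertips, in m); z points along the fingers, y is the line along which they close (so a half turn about z gives the same grasp; the last joint's range is limited). The gripper opens to 85 mm and grips with 20 to 120 N. Pads are 22 mm wide; open, the fingers measure 114 mm over their backs; the gripper's body (76 mm by 85 mm) begins 54 mm behind the grasp point. The pads swing forward as they close: fully open they stand 13 mm farther back than shut.
Start: joints at [-1.193, 0.087, 0.176, 1.66, 0, 1.571], TCP at [0.203, -0.511, 0.253] pointing down, gripper open.
Joint ranges: [-3.13, 3.13], [-0.85, 1.81], [-1.15, 1.24], [-2.2, 2.28], [-1.44, 1.52], [-3.14, 3.14]. Speed limits (rad/s): [2.22, 2.22, 2.57, 3.14, 3.14, 3.14].

INTERFACE

Orientations are given as a unit quaternion [w, x, y, z].
In Python, from cell import env gives the robot as it stands.
- The arm moves only by the shell command python3 -m creep 'ROWS'. ROWS is JSON, a list that holds one entry, the list of rows, each a list of 7 numbers: the turn, a rotation vector about the tool's x, y, z in rad, then the shift along the tool's x, y, z in cm, then the finger opening in cm, from 0 to 8.54. A call has 1 to 10 rows; each row shifts and turns the commanded pose from where the row before left it, along the tool's axes as they then stand; what a row does not reach is not made up. A row lasts 1/10 s, in which the tool goes at most 50 mm and 8.59 degrees, less where a joint would pass 70% of its speed; a pose out of reach is approached as far as the arm can. A call with a gripper value outside its range is refused whole. The fingers move at their own pace and stop on an object; the grip force is fixed at half the most. Time passes only in rows, so rows that do not move let the fingers close. It gives the time, the measured TCP pose, the force, the opening and the grip force at its end, in the units of the state.
- env.observe(): the state, without advancing time (a new reading comes with each control period).
- env.capture(name): name is "scene" or "top" or "wrist"; returns the picture (384x512x3 uint8, red, green, blue); there is no depth.
- env.camera_params(name): a dict with "fov_y" (degrees; the focal length in pixels is half the picture's height over the tangent of half this angle, whatever the lens; pixels are square), "cx", "cy" (the principal point, pixels), "world_to_cam" (4x4, takes a point from world to camera coordinates); the wrist camera has in their place "tool_from_camera" (4x4, takes a point from camera to tool coordinates, whose origin is the TCP and whose axes are the flange's). Camera axes: x right, y up, looking along -z (the intrinsics and any distortion apply to the point x, -y, -z); pixel columns grow to the right and rows downward; lengths in m; the calibration is good to about 2 mm. A picture is of the moment at which its call begins: read the wrist's pose just before it. camera_params takes no time and is no camera call.
- env.hand_in(): hands the job in; it is judged then, once.
Trained networks look in the newest picture that a camera, given by its name, has taken for a name from the list of things; names that differ only in an ending like _2 or _b are one class to them, and where a whole thing is asked for, a point or a joint stands for the part that bears it (a point fixed in the world has none). Each returns a list of dicts, best first, with "confidence" (0 to 1); they miss things now and then, are a little off and sometimes report something else, mostly with a low value. They report only what shows in the picture. A call takes as long as a camera call.
- env.recognise(camera, thing): "position" ([x, y, z] in m, in world coordinates, good to about 4 mm: the middle of the surface that is visible of it).
- env.masks_of(camera, thing): "pixels" (384x512 bool, what is visible of it).
- env.tip_of(camera, thing): "position" ([x, y, z] in m, in world coordinates, good to about 4 mm: a listed point, or the origin of a listed thing).
The state is a dict: "t": time; "q": joint angles; "dq": joint speeds; "effort": joint torques, N m; "ee_pos": TCP position; "ee_rot": TCP orientation; "wrist_force": force on the tool from outside, world axes, zero at the start; "torque": the same for the moment, N m; "gripper_width": finger opening in m; "grip_force": force on a finger pad.
Only numpy, scipy, OpenCV 4.12 (cv2) and the standard library are available. Lean on these libraries where they do the work, as an engineer would, in place of code of your own. Each camera call takes 0.05 s, during which the arm holds its last target. There are 200 camera calls.

TASK

Fit the spring clip that keeps the platter of the little spice turntable on its spindle: take up the wooden-handled fork tool, set its two prongs against the back of the clip lying on the platter, and push the clip sideways into the spindle's groove until it snaps in. It snaps at a push of about 10 N; then press it firmly home with about 18 N, never more than 25 N, which would bend it. Keep the fingers off the clip, leave the other things alone, and afterwards lay the fork down flat on the worktop clear of the turntable.

Things in the scene. Friction and masses are not known exactly. Their poses are not given: they have to be found in the camera images.
- turntable: Small fixed turntable (its platter does not turn): wooden platter 120 mm across, flat top 45 mm above the worktop, a steel spindle upright in its middle. Origin: on the worktop under the platter's centre, z up. Its +x points roughly away from the robot (within 0.35 rad); the clip lies on its -x side, 35 to 41 mm from the centre, up to 3 mm aside and turned up to 0.2 rad.
- groove (a point): Platter's centre on its top; axes as the turntable's. The spindle's groove starts here: neck 22 mm across and 9 mm high, over it a round head 30 mm across, top 18 mm over the platter. The spindle has play: it stands up to 3 mm off this point, either way along the turntable's x, so where home is must be felt.
- clip: Dark steel spring clip, C-shaped, flat on the platter, 7 mm thick, 35 mm over its jaws. Origin: centre of its 23 mm bore, on its underside; +x points out of its mouth to the spindle. Jaw tips end at x = +10 mm, 18 mm apart. They spread over the neck while the origin is 14 to 7 mm short of the spindle's axis (push rises to about 10 N), then the clip jumps home by itself, origin on the axis.
- clip_back (a point): Middle of the clip's flat back, x = -20 mm, z = 3.5 mm in the clip's frame, axes as the clip's. The back is 26 mm wide (y -13 to +13 mm); a tail 7 mm wide and 7 mm long sticks out of its middle. The prongs push on the back on either side of the tail. Once home, the clip is a hard stop for the push.
- fork: Fork tool, 150 mm long, about 160 g, lying on the worktop. Wooden handle 20 mm wide (y), 26 mm high (z 0 to 26 mm), x = -55 to +46 mm, gripped across its width; then a steel blade (z 16 to 22 mm) to two prongs that end at x = +95 mm. Origin: on the underside of the handle, at the place to grip it, near the centre of mass; +x to the prongs, z up.
- fork_tip (a point): Midway between the two prong ends: x = 95 mm, z = 19 mm in the fork's frame, axes as the fork's. Prongs 6 mm wide and 6 mm thick, at y = +9 and -9 mm, with a 12 mm slot 16 mm deep between them that takes the clip's tail.
- water_bottle: Big fixed clear water bottle with a pump, 275 mm across and 600 mm tall, standing to the right of the turntable; swing the arm round it. Origin: centre of its underside.
- garlic: Garlic bulb, 50 mm. Bystander; origin at the centre of its underside.
- pea_tin: Short tin, 75 mm across, 58 mm high. Bystander; origin at the centre of its underside.
- seasoning_pot: Small steel pot with knobbed lid, 56 mm across, 62 mm high. Bystander; origin at the centre of its underside.
- spice_a: Spice jar with red cap, 45 mm across, 106 mm high, the nearer to the middle of two right of the work. Bystander; origin at the centre of its underside.
- spice_b: Spice jar with red cap, 45 mm across, 106 mm high, the farther right of two. Bystander; origin at the centre of its underside.
- peeler: Peeler with black handle, 170 mm long, lying. Bystander; origin at the centre of its underside.
- flower_bowl: Flowered white bowl, 115 mm across, 52 mm high. Bystander; origin at the centre of its underside.
- battery: Battery, 50 mm long, 15 mm thick, lying. Bystander; origin at the centre of its underside.

How it is judged:
On the way, in this order (a step that is already met when the one before it is completed fails the run):
1. the fork's prongs are set against the clip's back while it is still off the spindle (horizontal distance between clip and turntable above 0.012 m and distance between fork_tip and clip_back below 0.008 m), for 0.05 s.
2. the clip has snapped into the groove and the fork presses it home with more than 12 N (horizontal distance between clip and turntable below 0.0045 m and z of clip in the frame of turntable between 0.043 and 0.048 m and contact force between fork and clip above 12 N), for 0.1 s.
At the end, for the whole second after the job is handed in: The clip is in the spindle's groove, its origin within 4.5 mm (in plan) of the platter's centre and flat on the platter; the fork lies flat on the worktop at rest, its grip and its prongs more than 75 mm from the platter's centre (horizontal distance between clip and turntable below 0.0045 m and z of clip in the frame of turntable between 0.043 and 0.048 m and linear speed of each of clip, fork below 0.01 m/s and height (world z) of fork below 0.004 m and angle between fork's own z axis and vertical below 0.1 rad and horizontal distance between each of fork_tip, fork and turntable above 0.075 m); the robot touches nothing.
It fails at once if the fork presses the clip with more than 25 N (contact force between fork and clip above 25 N).
It fails at once if the fingers touch the clip (contact force between the fingers and clip above 0.5 N).
It fails at once if the clip falls off the platter (height (world z) of clip below 0.035 m).
It fails at once if a bystander is shifted by more than 20 mm (distance of any of garlic, pea_tin, seasoning_pot, spice_a, spice_b, peeler, flower_bowl, battery from where it was at the start of the episode above 0.02 m).
It also fails if it takes over 69 s, if anything falls off the work surface, if the arm or the gripper's body presses on something with over 40 N, if the wrist force passes 120 N, or if a joint passes its speed limit or range.

## Working session

There is one attempt and no reset: what is moved stays moved. The work goes in short steps, Python scripts to look and compute and a shell command to move; the robot and the scene stay as the last step left them, time stands still between calls to the robot, and variables do not carry over. Pictures are saved under pics/ and viewed, at most 10 in all, crops included, and the job is handed in when it is done.

```bash
ls; mkdir -p pics
cat > h.py <<'E'
import numpy as np, cv2
from cell import env
from scipy.spatial.transform import Rotation as R
def cam(name):
    p=env.camera_params(name); f=192/np.tan(np.radians(p['fov_y'])/2); return p,f
def T_wc(name,s=None):
    p,f=cam(name)
    if 'world_to_cam' in p: return np.array(p['world_to_cam'])
    s=s or env.observe(); T=np.eye(4); q=s['ee_rot']; T[:3,:3]=R.from_quat([q[1],q[2],q[3],q[0]]).as_matrix(); T[:3,3]=s['ee_pos']
    return np.linalg.inv(T@np.array(p['tool_from_camera']))
def ray(name,px,s=None):
    p,f=cam(name); W=np.linalg.inv(T_wc(name,s)); d=np.array([(px[0]-p['cx'])/f,-(px[1]-p['cy'])/f,-1.]); return W[:3,3],W[:3,:3]@d
def atz(name,px,z,s=None):
    o,d=ray(name,px,s); return o+d*(z-o[2])/d[2]
def proj(name,X,s=None):
    p,f=cam(name); c=T_wc(name,s)@np.r_[X,1]; return np.array([p['cx']-f*c[0]/c[2],p['cy']+f*c[1]/c[2]])
def save(name,fn,s=None):
    im=env.capture(name); cv2.imwrite('pics/'+fn,im[:,:,::-1]); return im
E
python3 - <<'E'
from h import *
np.set_printoptions(precision=4,suppress=True)
s=env.observe(); print(s); print(env.finger_overhang)
for n in ['scene','top','wrist']: print(n,env.camera_params(n))
a=save('top','top0.png'); b=save('scene','scene0.png')
cv2.imwrite('pics/both.png',cv2.resize(np.hstack([a,b]),(800,300))[:,:,::-1])
for c in ['top','scene']:
  for t in ['fork','fork_tip','clip','clip_back','turntable','groove']:
    print(c,t,[(np.round(d['position'],4),round(d['confidence'],2)) for d in env.tip_of(c,t)])
for t in ['garlic','pea_tin','seasoning_pot','spice_a','peeler','flower_bowl','battery','water_bottle']:
    print(t,[(np.round(d['position'],3),round(d['confidence'],2)) for d in env.tip_of('top',t)])
E
```

```text
pics
{'t': 0.0, 'q': array([-1.193 ,  0.0875,  0.1751,  1.6598, -0.    ,  1.5708]), 'dq': array([-0.0002,  0.0003,  0.0011, -0.0006,  0.0006, -0.0011]), 'effort': array([ -0.001 , -52.0394,  46.4805,   0.0163,  -0.0001,  -0.    ]), 'ee_pos': array([ 0.2028, -0.511 ,  0.2526]), 'ee_rot': array([-0.0007,  0.9822,  0.1878, -0.0001]), 'wrist_force': array([-0.0747, -0.3401, -0.2108]), 'torque': array([0.009 , 0.0271, 0.0262]), 'grip_force': 0.0, 'gripper_width': 0.08544345897922243}
0.022
scene {'fov_y': 57.53042377286905, 'cx': 253.1485825323905, 'cy': 185.63003039332435, 'world_to_cam': array([[-0.563 , -0.8264,  0.0043,  0.3973],
       [ 0.5892, -0.3978,  0.7033, -0.349 ],
       [-0.5795,  0.3985,  0.7109, -0.7714],
       [ 0.    ,  0.    ,  0.    ,  1.    ]])}
top {'fov_y': 54.29520737928207, 'cx': 252.35607267262165, 'cy': 188.4543272673297, 'world_to_cam': array([[ 0.0029, -0.9999,  0.0096,  0.0581],
       [ 0.9879,  0.0044,  0.155 , -0.5559],
       [-0.155 ,  0.009 ,  0.9879, -1.0824],
       [ 0.    ,  0.    ,  0.    ,  1.    ]])}
wrist {'fov_y': 61.78942166297703, 'cx': 257
[... 807 characters left out ...]
111, 0.0467]), 0.49)]
scene turntable [(array([ 0.636 ,  0.1161, -0.0016]), 0.83)]
scene groove [(array([0.6344, 0.1205, 0.0435]), 0.68)]
garlic []
pea_tin [(array([ 0.642,  0.444, -0.002]), 0.7), (array([ 0.416, -0.208, -0.003]), 0.63), (array([0.384, 0.455, 0.002]), 0.27)]
seasoning_pot [(array([0.383, 0.452, 0.002]), 0.88)]
spice_a [(array([ 0.408, -0.29 , -0.   ]), 0.62), (array([ 0.418, -0.205, -0.002]), 0.52), (array([ 0.687,  0.305, -0.004]), 0.19)]
peeler [(array([0.435, 0.031, 0.002]), 0.65)]
flower_bowl [(array([ 0.69 ,  0.305, -0.001]), 0.65), (array([0.576, 0.111, 0.044]), 0.55)]
battery [(array([ 0.418, -0.205, -0.001]), 0.72)]
water_bottle [(array([0.596, 0.117, 0.048]), 0.54)]
```

View pics/top0.png

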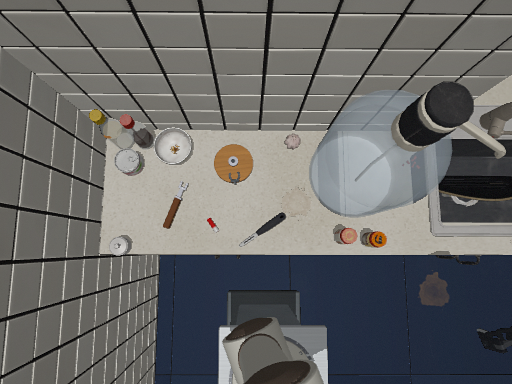

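View pics/scene0.png

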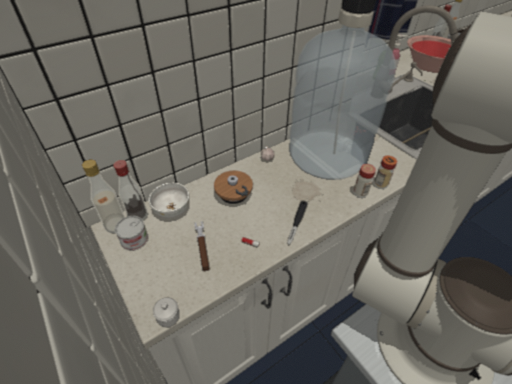

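Top view: fork handle at about (172,212) with prongs at (184,185), clip at (235,177), spindle at (233,161), bottle on the right around (370,170). I'll retract first, then swing round inside the bottle.

```bash
python3 -m creep '[[[0,0,0,0,-4.5,0,8.5],[0,0,0,0,-4.5,0,8.5],[0,0,0,0,-4.5,0,8.5],[0,0,0,0,-4.5,0,8.5],[0,0,0,0,0,0,8.5],[0,0,-0.12,4.4,0,0,8.5]]]'
```

```text
t: 1.7
ee_pos: [0.1749, -0.3285, 0.2541]
ee_rot: [0.002, 0.97, 0.243, -0.0]
wrist_force: [2.1, -0.7, -0.6]
gripper_width: 0.0851
grip_force: 0.0
```

```bash
python3 -m creep '[[[0,0,-0.12,4.4,0,0,8.5],[0,0,-0.12,4.4,0,0,8.5],[0,0,-0.12,4.4,0,0,8.5],[0,0,-0.12,4.4,0,0,8.5],[0,0,-0.12,4.4,0,0,8.5],[0,0,-0.12,4.4,0,0,8.5],[0,0,-0.12,4.4,0,0,8.5],[0,0,-0.12,4.4,0,0,8.5],[0,0,-0.12,4.4,0,0,8.5],[0,0,-0.12,4.4,0,0,8.5]]]'
```

```text
t: 2.7
ee_pos: [0.3886, 0.0311, 0.2531]
ee_rot: [0.0, 0.659, 0.752, 0.0]
wrist_force: [1.0, -0.2, -0.8]
gripper_width: 0.0849
grip_force: 0.0
```

```bash
python3 -m creep '[[[0,0,0,3.3,2.65,0,8.5],[0,0,0,3.3,2.65,0,8.5],[0,0,0,3.3,2.65,0,8.5],[0,0,0,3.3,2.65,0,8.5],[0,0,0,3.3,2.65,0,8.5],[0,0,-0.148,0,0,0,8.5],[0,0,-0.148,0,0,0,8.5],[0,0,-0.148,0,0,0,8.5],[0,0,-0.148,0,0,0,8.5],[0,0,-0.148,0,0,0,8.5]]]' && python3 -m creep '[[[0,0,-0.148,0,0,0,8.5],[0,0,-0.148,0,0,0,8.5],[0,0,0,0,0,0,8.5],[0,0,0,0,0,0,8.5],[0,0,0,0,0,0,8.5]]]'
cat > look.py <<'E'
from h import *; import sys
np.set_printoptions(precision=4,suppress=True)
s=env.observe(); print(s['t'],s['ee_pos'],s['ee_rot'],s['q'])
im=save('wrist',sys.argv[1])
for t in ['fork','fork_tip','clip','clip_back','turntable','groove']:
    print(t,[(np.round(d['position'],4),round(d['confidence'],2)) for d in env.tip_of('wrist',t)][:2])
np.savez(sys.argv[1][:-4]+'.npz',p=s['ee_pos'],q=s['ee_rot'],**{t:env.masks_of('wrist',t)[0]['pixels'] for t in ['fork','clip','turntable'] if env.masks_of('wrist',t)})
E
python3 look.py w1.png
```

```text
t: 3.7
ee_pos: [0.499, 0.2099, 0.2529]
ee_rot: [-0.0, 0.342, 0.94, -0.0]
wrist_force: [0.6, -0.3, -0.3]
gripper_width: 0.0851
grip_force: 0.0
t: 4.2
ee_pos: [0.4986, 0.2097, 0.2531]
ee_rot: [-0.0, 0.204, 0.979, -0.0]
wrist_force: [0.3, -0.1, 0.0]
gripper_width: 0.0847
grip_force: 0.0
4.2 [0.4986 0.2097 0.2531] [-0.0001  0.2042  0.9789 -0.    ] [0.3981 0.065  0.1523 1.6583 0.     0.8093]
fork [(array([ 0.4916,  0.3044, -0.0013]), 0.78)]
fork_tip [(array([0.5788, 0.2707, 0.0201]), 0.84)]
clip [(array([0.5979, 0.1196, 0.0466]), 0.71)]
clip_back [(array([0.5769, 0.1129, 0.0463]), 0.91)]
turntable [(array([0.6371, 0.1205, 0.0022]), 0.63)]
groove [(array([0.6377, 0.1171, 0.0494]), 0.57), (array([0.6399, 0.1217, 0.0029]), 0.3)]
```

View pics/w1.png

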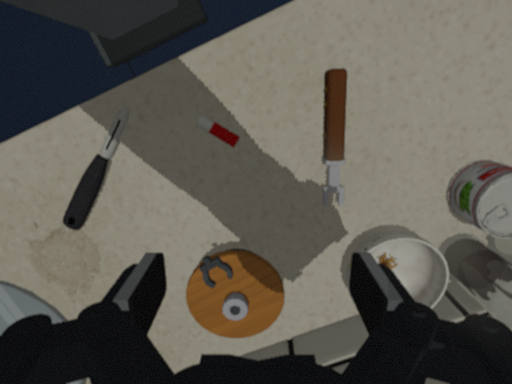

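Wrist view: fork handle from (336,70) to (335,160), prongs at (333,205). Clip at (213,270), spindle head (235,307). I'll triangulate the fork from colour and mask.

```bash
cat > m1.py <<'E'
from h import *
np.set_printoptions(precision=4,suppress=True)
z=np.load('w1.npz'); s={'ee_pos':z['p'],'ee_rot':z['q']}
im=cv2.imread('pics/w1.png')
m=z['fork']; ys,xs=np.nonzero(m); print('mask',m.sum(),xs.min(),xs.max(),ys.min(),ys.max())
hsv=cv2.cvtColor(im,cv2.COLOR_BGR2HSV); h=m&(hsv[:,:,1]>120); st=m&~(hsv[:,:,1]>120)
def mid(r,mm): c=np.nonzero(mm[r])[0]; return (c.min()+c.max())/2,c.max()-c.min()+1
rows=np.array([r for r in range(ys.min()+6,ys.max()-3) if h[r].sum()>5]); print('handle rows',rows.min(),rows.max())
for r in (rows.min(),(rows.min()+rows.max())//2,rows.max()-2): print(r,mid(r,h),atz('wrist',(mid(r,h)[0],r),0.026,s))
P=np.array([atz('wrist',(mid(r,h)[0],r),.026,s)[:2] for r in rows]); d=np.polyfit(P[:,0],P[:,1],1); print('yaw handle',np.arctan(d[0]), d)
r2=[r for r in range(rows.max()+10,ys.max()-4)]; 
for r in r2[::6]+[ys.max()-2]: 
  if m[r].any(): print(r,mid(r,m),atz('wrist',(mid(r,m)[0],r),.022,s))
mt=None
env.capture('top'); k=env.masks_of('top','fork'); 
if k:
  ys,xs=np.nonzero(k[0]['pixels']); print('top mask',ys.min(),ys.max(),k[0]['confidence'])
  # triangulate mask centroids
  z1=np.nonzero(m); o1,d1=ray('wrist',(z1[1].mean(),z1[0].mean()),s); o2,d2=ray('top',(xs.mean(),ys.mean()))
  A=np.c_[d1,-d2]; t=np.linalg.lstsq(A,o2-o1,rcond=None)[0]; print('tri',o1+d1*t[0],o2+d2*t[1])
E
python3 m1.py
```

```text
mask 2703 322 346 68 205
handle rows 74 154
74 (np.float64(335.5), np.int64(20)) [0.4458 0.3193 0.026 ]
114 (np.float64(334.5), np.int64(20)) [0.4829 0.3052 0.026 ]
152 (np.float64(336.0), np.int64(13)) [0.5219 0.2933 0.026 ]
yaw handle -0.34490093521090803 [-0.3593  0.4788]
164 (np.float64(334.5), np.int64(20)) [0.5351 0.2879 0.022 ]
170 (np.float64(333.5), np.int64(12)) [0.5412 0.2845 0.022 ]
176 (np.float64(333.5), np.int64(12)) [0.5478 0.2822 0.022 ]
182 (np.float64(333.5), np.int64(12)) [0.5545 0.2799 0.022 ]
188 (np.float64(333.0), np.int64(21)) [0.561 0.277 0.022]
194 (np.float64(333.0), np.int64(21)) [0.5679 0.2746 0.022 ]
200 (np.float64(333.0), np.int64(21)) [0.5748 0.2721 0.022 ]
203 (np.float64(333.0), np.int64(21)) [0.5783 0.2709 0.022 ]
```

```bash
python3 -m creep '[[[0,0,0,2.21,4.1,0,8.5],[0,0,0,2.21,4.1,0,8.5],[0,0,-0.062,0,0,4,8.5],[0,0,0,0,0,4,8.5],[0,0,0,0,0,4,8.5],[0,0,0,0,0,2,8.5],[0,0,0,0,0,0,8.5],[0,0,0,0,0,0,8.5],[0,0,0,0,0,0,8.5],[0,0,0,0,0,0,8.5]]]'; python3 look.py w2.png
```

```text
t: 5.95
ee_pos: [0.4911, 0.3028, 0.1151]
ee_rot: [0.001, 0.172, 0.985, 0.001]
wrist_force: [0.1, -0.4, 0.1]
gripper_width: 0.0847
grip_force: 0.0
5.95 [0.4911 0.3028 0.1151] [0.001  0.1721 0.9851 0.0009] [ 0.5525  0.14   -0.0327  1.3954 -0.      0.8984]
fork [(array([0.4911, 0.3038, 0.0005]), 0.7)]
fork_tip [(array([0.5774, 0.2705, 0.0177]), 0.55)]
clip []
clip_back []
turntable [(array([ 0.4534,  0.183 , -0.0019]), 0.18)]
groove []
```

View pics/w2.png

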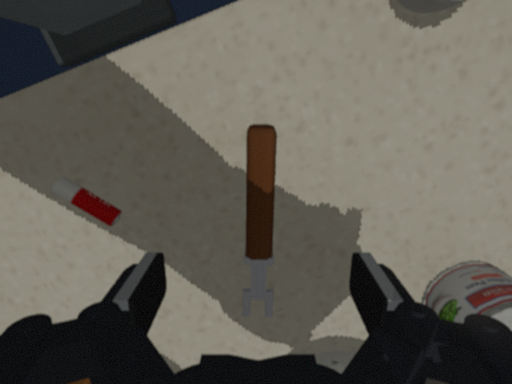

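Fork is centred and upright in the view (261,125)→(258,300); descend and grip.

```bash
python3 -m creep '[[[0,0,0,0,0,4,8.5],[0,0,0,0,0,3,8.5],[0,0,0,0,0,1.8,8.5],[0,0,0,0,0,0,8.5],[0,0,0,0,0,0,0],[0,0,0,0,0,0,0],[0,0,0,0,0,0,0],[0,0,0,0,0,0,0],[0,0,0,0,0,0,0],[0,0,0,0,0,0,0]]]';python3 -m creep '[[[0,0,0,0,0,0,0],[0,0,0,0,0,0,0],[0,0,0,0,0,0,0],[0,0,0,0,0,0,0]]]'
```

```text
t: 7.55
ee_pos: [0.4909, 0.3028, 0.0264]
ee_rot: [0.001, 0.172, 0.985, 0.001]
wrist_force: [-0.7, 0.7, 5.5]
gripper_width: 0.0187
grip_force: 60.6
t: 7.95
ee_pos: [0.4909, 0.3028, 0.0264]
ee_rot: [0.001, 0.172, 0.985, 0.001]
wrist_force: [-0.3, 0.7, 5.5]
gripper_width: 0.019
grip_force: 60.6
```

```bash
python3 -m creep '[[[0,0,0,0,0,-1.4,0],[0,0,0,0,0,-4,0],[0,0,0,0,0,-4,0],[0,0,0,0,0,-2,0],[0,0,0,-3.27,-1,0,0],[0,0,0,-3.27,-1,0,0],[0,0,0,-3.27,-1,0,0],[0,0,0,-3.27,-1,0,0],[0,0,0,0,0,0,0],[0,0,0,0,0,0,0]]]'; python3 -m creep '[[[0,0,0,0,0,0,0],[0,0,0,0,0,0,0]]]'; python3 look.py w3.png
python3 -c "
import cv2;a=cv2.imread('pics/w3.png');cv2.imwrite('pics/w3c.png',cv2.resize(a[180:330,40:240],(800,600),interpolation=cv2.INTER_CUBIC))"
```

```text
t: 8.95
ee_pos: [0.6, 0.2198, 0.1394]
ee_rot: [-0.0, 0.173, 0.985, -0.0]
wrist_force: [-0.1, 0.4, -1.5]
gripper_width: 0.0188
grip_force: 59.5
t: 9.15
ee_pos: [0.5993, 0.2211, 0.1397]
ee_rot: [0.0, 0.172, 0.985, 0.0]
wrist_force: [0.4, 0.3, -1.3]
gripper_width: 0.0186
grip_force: 59.5
9.15 [0.5993 0.2211 0.1397] [0.     0.1715 0.9852 0.0001] [0.3534 0.287  0.1868 1.4705 0.0001 0.6982]
fork [(array([0.6025, 0.2235, 0.1107]), 0.91)]
fork_tip []
clip [(array([0.5965, 0.1193, 0.0443]), 0.75), (array([0.6012, 0.2179, 0.1106]), 0.73)]
clip_back [(array([0.578 , 0.1149, 0.0464]), 0.63)]
turntable [(array([0.6397, 0.1226, 0.0033]), 0.84)]
groove [(array([0.6379, 0.1211, 0.0034]), 0.5)]
```

View pics/w3c.png

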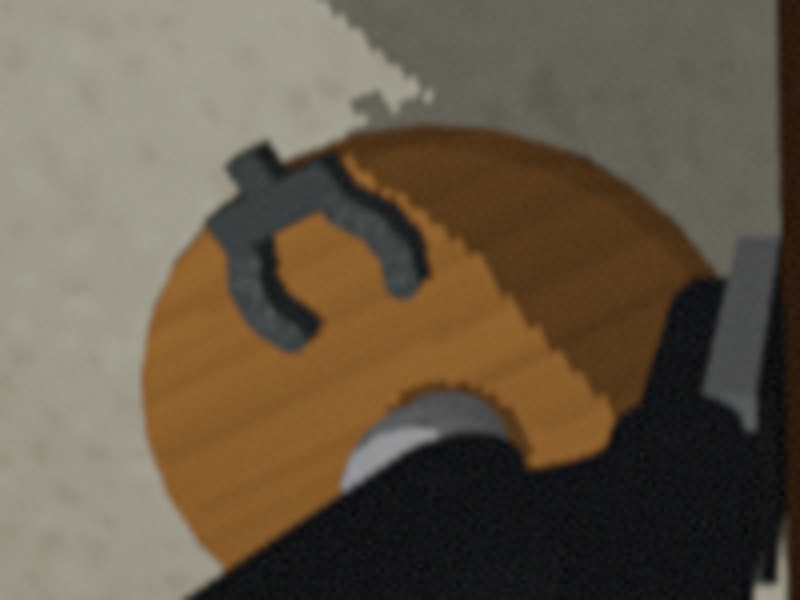

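Crop (4x, offset (40,180)): clip back corners at about (209,222) and (340,155), tail end (228,163)-(268,143), jaw ends (297,350) and (405,297); spindle head partly behind the finger.

```bash
cat > m2.py <<'E'
from h import *
from scipy.optimize import least_squares
np.set_printoptions(precision=4,suppress=True)
z=np.load('w3.npz'); s={'ee_pos':z['p'],'ee_rot':z['q']}
W=lambda c,zz: atz('wrist',(40+(c[0]+.5)/4-.5,180+(c[1]+.5)/4-.5),zz,s)
im=cv2.imread('pics/w3.png')
pts={'bl':((209,222),(-.02,-1)),'br':((340,155),(-.02,1)),'tl':((228,163),0),'tr':((268,143),0),'jl':((297,350),0),'jr':((405,297),0)}
for k,(c,_) in pts.items(): print(k,W(c,.052))
bl,br,tl,tr,jl,jr=[W(c,.052)[:2] for c,_ in pts.values()]
print('widths',np.linalg.norm(bl-br),np.linalg.norm(tl-tr),np.linalg.norm(jl-jr))
for a,b in((bl,br),(tl,tr),(jl,jr)):
  d=a-b; print('yaw',np.arctan2(d[1],d[0])+np.pi/2)
mb,mt,mj=(bl+br)/2,(tl+tr)/2,(jl+jr)/2; print('mids',mb,mt,mj); d=mj-mt; print('axis yaw',np.arctan2(d[1],d[0]), np.linalg.norm(d))
# platter from both views
for f in('w1','w3'):
  z=np.load(f+'.npz'); ss={'ee_pos':z['p'],'ee_rot':z['q']}; im=cv2.imread(f'pics/{f}.png'); h=cv2.cvtColor(im,cv2.COLOR_BGR2HSV)
  m=((h[:,:,0]>8)&(h[:,:,0]<22)&(h[:,:,1]>130)&(h[:,:,2]>60)).astype(np.uint8)
  c0=proj('wrist',(.636,.12,.045),ss); yy,xx=np.mgrid[:384,:512]; m[(xx-c0[0])**2+(yy-c0[1])**2>110**2]=0
  n,l,st,ce=cv2.connectedComponentsWithStats(m); i=1+np.argmax(st[1:,4]); cn=max(cv2.findContours((l==i).astype(np.uint8),0,1)[0],key=len)[:,0]
  P=np.array([atz('wrist',p,.045,ss)[:2] for p in cn])
  r=least_squares(lambda v:np.hypot(*(P-v).T)-.06,[.636,.12],loss='soft_l1',f_scale=.0008); print(f,'platter',r.x,len(P),np.median(abs(r.fun)))
E
python3 m2.py
```

```text
bl [0.5797 0.1027 0.052 ]
br [0.576  0.1305 0.052 ]
tl [0.5707 0.1114 0.052 ]
tr [0.5697 0.1197 0.052 ]
jl [0.6082 0.1053 0.052 ]
jr [0.605  0.1289 0.052 ]
widths 0.028096567686610858 0.008450427573348341 0.023793957636486233
yaw 0.1314484662070139
yaw 0.11826368116938224
yaw 0.13316937604064805
mids [0.5778 0.1166] [0.5702 0.1155] [0.6066 0.1171]
axis yaw 0.04353768004730773 0.036384715912577345
w1 platter [0.6354 0.1223] 366 0.0021690937478027923
w3 platter [0.6469 0.1215] 497 0.01053842734531514
```

```bash
cat > m3.py <<'E'
from h import *
C=np.array([.6365,.1205]); yaw=.12; cl=np.array([.5973,.1185])
out=[]
for f,(x0,y0,k) in(('w1',(180,240,1)),('w3',(40,200,1))):
  z=np.load(f+'.npz'); s={'ee_pos':z['p'],'ee_rot':z['q']}; im=cv2.imread(f'pics/{f}.png')[y0:y0+105,x0:x0+120 if f=='w1' else x0+150]
  w=400/im.shape[1]; im=cv2.resize(im,None,fx=w,fy=w,interpolation=cv2.INTER_CUBIC)
  def pl(P,c):
    q=np.array([(proj('wrist',p,s)-(x0,y0)+.5)*w for p in P]); cv2.polylines(im,[q.astype(np.int32)],True,c,1)
  a=np.linspace(0,2*np.pi,60)
  circ=lambda r,h:[(C[0]+r*np.cos(t),C[1]+r*np.sin(t),h) for t in a]
  pl(circ(.06,.045),(0,255,0)); pl(circ(.015,.063),(255,0,0))
  Rm=np.array([[np.cos(yaw),-np.sin(yaw)],[np.sin(yaw),np.cos(yaw)]])
  o=np.array([(-27,3.5),(-27,-3.5),(-20,-3.5),(-20,-13),(10,-9),(10,9),(-20,13),(-20,3.5)])/1e3
  pl([np.r_[cl+Rm@p,.052] for p in o],(255,255,0))
  c=np.zeros((400,400,3),np.uint8); hh=min(400,im.shape[0]); c[:hh]=im[:hh]; out.append(c)
cv2.imwrite('pics/ov.png',np.hstack(out))
E
python3 m3.py
```

```text
(no output)
```

View pics/ov.png

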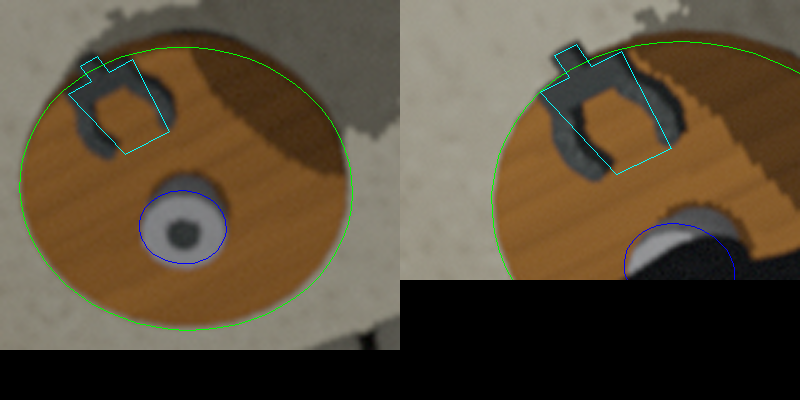

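Overlay fits well: platter and head outlines match within ~1 mm, and the clip back matches. Moving to stand-off behind the clip.

```bash
python3 -m creep '[[[0,0,0,2.03,-3.83,0,0],[0,0,0,2.03,-3.83,0,0],[0,0,0,2.03,-3.83,0,0],[0,0,0,2.03,-3.83,0,0],[0,0,-0.1483,0,0,0,0],[0,0,-0.1483,0,0,0,0],[0,0,-0.1483,0,0,0,0],[0,0,0,0,0,4,0],[0,0,0,0,0,2,0],[0,0,0,0,0,0,0]]]'; python3 -m creep '[[[0,0,0,0,0,0,0],[0,0,0,0,0,0,0],[0,0,0,0,0,0,0],[0,0,0,0,0,0,0]]]'
cat > st.py <<'E'
from h import *
np.set_printoptions(precision=4,suppress=True)
s=env.observe(); q=s['ee_rot']; M=R.from_quat([q[1],q[2],q[3],q[0]]).as_matrix()
tip=s['ee_pos']+M@[-.095,0,.0074]; P=np.array([.5775,.1152,.0485]); print(s['t'],s['ee_pos'],'toolx',M[:,0],'tz',M[:,2],'tip',tip,'to back (tool)',M.T@(P-tip),'F',s['wrist_force'])
E
python3 st.py
python3 - <<'E'
from h import *
save('scene','s2.png');
for t in('fork_tip','clip_back'):print(t,[(np.round(d['position'],4),d['confidence']) for d in env.tip_of('scene',t)])
save('top','t2.png')
for t in('fork_tip','clip_back'):print(t,[(np.round(d['position'],4),d['confidence']) for d in env.tip_of('top',t)])
a=cv2.imread('pics/s2.png')[150:240,180:300]; cv2.imwrite('pics/s2c.png',cv2.resize(a,(800,600),interpolation=cv2.INTER_CUBIC))
E
```

```text
t: 10.8
ee_pos: [0.4698, 0.1034, 0.0766]
ee_rot: [-0.002, -0.049, 0.999, -0.0]
wrist_force: [0.2, -0.5, -2.2]
gripper_width: 0.0187
grip_force: 59.7
t: 11.2
ee_pos: [0.4721, 0.104, 0.0802]
ee_rot: [0.001, -0.05, 0.999, 0.0]
wrist_force: [-0.4, -0.9, -0.9]
gripper_width: 0.0185
grip_force: 59.7
11.2 [0.4721 0.104  0.0802] toolx [-0.9951 -0.0989 -0.0015] tz [ 0.0014  0.0003 -1.    ] tip [0.5666 0.1134 0.073 ] to back (tool) [-0.011   0.0007  0.0245] F [-0.3717 -0.8531 -0.8759]
fork_tip [(array([0.566 , 0.1127, 0.0752]), 0.57)]
clip_back [(array([0.5764, 0.1141, 0.0506]), 0.4)]
fork_tip [(array([ 7.104e-01, -6.360e-02, -5.000e-04]), 0.45), (array([0.6321, 0.1244, 0.0433]), 0.25)]
clip_back []
```

View pics/s2c.png

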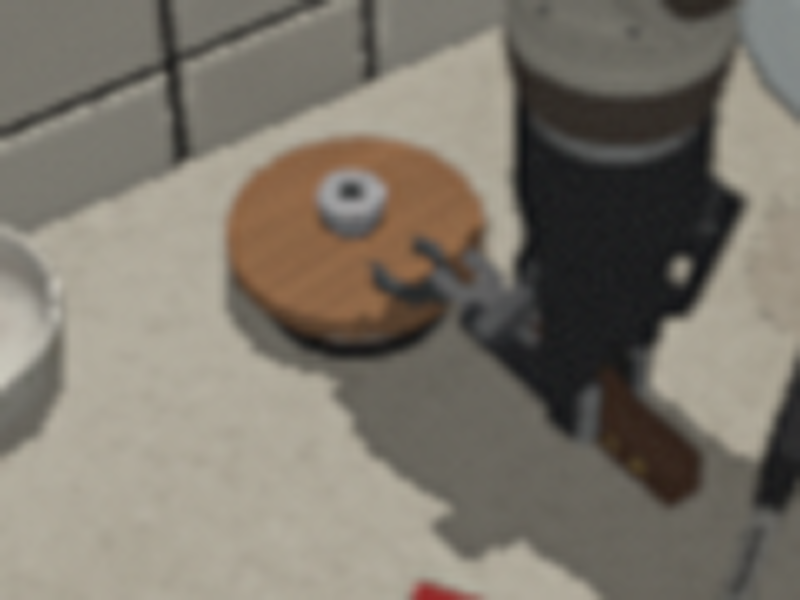

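Scene crop: the fork sits level, prongs just above and behind the clip at (440,280), aligned with it and the spindle; network tip agrees with kinematics. Descend.

```bash
python3 -m creep '[[[0,0,0,0,0,1.2,0],[0,0,0,0,0,1.1,0],[0,0,0,0,0,0,0],[0,0,0,0,0,0,0],[0,0,0,0,0,0,0]]]'; python3 st.py; python3 -m creep '[[[0,0,0,-0.3,0,0,0],[0,0,0,-0.2,0,0,0],[0,0,0,0,0,0,0],[0,0,0,0,0,0,0]]]';python3 st.py
```

```text
t: 12.0
ee_pos: [0.4716, 0.1039, 0.0564]
ee_rot: [0.0, -0.05, 0.999, -0.0]
wrist_force: [0.0, -0.5, -1.0]
gripper_width: 0.0187
grip_force: 59.7
12.0 [0.4716 0.1039 0.0564] toolx [-0.9951 -0.099  -0.0001] tz [ 0.0001 -0.     -1.    ] tip [0.5662 0.1133 0.049 ] to back (tool) [-0.0115  0.0008  0.0005] F [ 0.0214 -0.5008 -0.9788]
t: 12.4
ee_pos: [0.4766, 0.1044, 0.0564]
ee_rot: [0.0, -0.05, 0.999, 0.0]
wrist_force: [0.4, 0.2, -1.1]
gripper_width: 0.0187
grip_force: 59.7
12.4 [0.4766 0.1044 0.0564] toolx [-0.9951 -0.0989 -0.0001] tz [ 0.0001  0.     -1.    ] tip [0.5712 0.1138 0.049 ] to back (tool) [-0.0064  0.0008  0.0005] F [ 0.4355  0.1811 -1.0946]
```

```bash
python3 -m creep '[[[0,0,0,-0.1,0,-0.05,0],[0,0,0,-0.1,0,0,0],[0,0,0,-0.1,0,0,0],[0,0,0,-0.1,0,0,0],[0,0,0,0,0,0,0]]]'; for i in 1 ; do python3 -m creep '[[[0,0,0,-0.1,0,0,0],[0,0,0,-0.1,0,0,0],[0,0,0,0,0,0,0]]]'; done; python3 -m creep '[[[0,0,0,-0.1,0,0,0],[0,0,0,-0.1,0,0,0],[0,0,0,-0.1,0,0,0],[0,0,0,0,0,0,0]]]'; python3 st.py
```

```text
t: 12.9
ee_pos: [0.4806, 0.1048, 0.0567]
ee_rot: [-0.0, -0.05, 0.999, 0.0]
wrist_force: [-0.4, 0.5, -1.9]
gripper_width: 0.0189
grip_force: 59.7
t: 13.2
ee_pos: [0.4826, 0.1049, 0.0568]
ee_rot: [0.0, -0.05, 0.999, -0.0]
wrist_force: [0.2, -0.5, -1.2]
gripper_width: 0.0185
grip_force: 59.7
t: 13.6
ee_pos: [0.4856, 0.1053, 0.0568]
ee_rot: [0.0, -0.05, 0.999, 0.0]
wrist_force: [-0.3, -0.1, -2.4]
gripper_width: 0.0188
grip_force: 59.7
13.6 [0.4856 0.1053 0.0568] toolx [-0.9951 -0.0989 -0.    ] tz [ 0.  0. -1.] tip [0.5801 0.1147 0.0494] to back (tool) [0.0026 0.0008 0.0009] F [-0.2922 -0.0935 -2.4096]
```

Run:
```python
from h import *
save('scene','s3.png')
for t in('fork_tip','clip_back','clip','groove'):print(t,[(np.round(d['position'],4),d['confidence']) for d in env.tip_of('scene',t)])
a=cv2.imread('pics/s3.png')[150:210,200:280]; cv2.imwrite('pics/s3c.png',cv2.resize(a,(800,600),interpolation=cv2.INTER_CUBIC))
```

```text
fork_tip [(array([0.5796, 0.1155, 0.0489]), 0.77)]
clip_back [(array([0.4882, 0.1056, 0.0302]), 0.71), (array([0.5801, 0.1124, 0.0502]), 0.52)]
clip [(array([0.5987, 0.1177, 0.0431]), 0.47)]
groove [(array([ 0.4072, -0.2952,  0.0062]), 0.7), (array([0.6364, 0.1215, 0.0457]), 0.64)]
```

View pics/s3c.png

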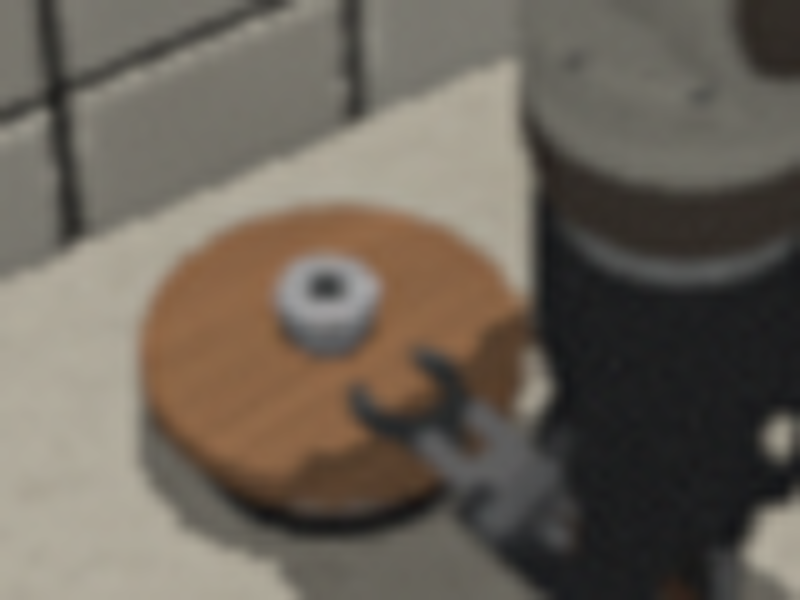

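Scene crop: prongs seated on the clip's back either side of the tail at (440,420), mouth aimed at the spindle (325,300). Pushing.

```bash
python3 -m creep '[[[0,0,0,-0.2,0,0,0],[0,0,0,-0.2,0,0,0],[0,0,0,-0.2,0,0,0],[0,0,0,-0.2,0,0,0],[0,0,0,-0.2,0,0,0],[0,0,0,-0.2,0,0,0],[0,0,0,-0.2,0,0,0],[0,0,0,-0.2,0,0,0],[0,0,0,0,0,0,0]]]'; for i in 1 ; do python3 -m creep '[[[0,0,0,-0.15,0,0,0],[0,0,0,-0.15,0,0,0],[0,0,0,0,0,0,0]]]'; done; python3 -m creep '[[[0,0,0,-0.1,0,0,0],[0,0,0,-0.1,0,0,0],[0,0,0,0,0,0,0]]]'; python3 st.py
```

```text
t: 14.75
ee_pos: [0.5017, 0.1068, 0.0568]
ee_rot: [0.0, -0.05, 0.999, -0.0]
wrist_force: [-0.3, 0.0, -1.0]
gripper_width: 0.0187
grip_force: 59.7
t: 15.05
ee_pos: [0.5046, 0.1071, 0.0568]
ee_rot: [0.0, -0.05, 0.999, 0.0]
wrist_force: [-0.1, -0.0, -1.3]
gripper_width: 0.0189
grip_force: 59.7
t: 15.35
ee_pos: [0.5065, 0.1073, 0.0568]
ee_rot: [0.0, -0.05, 0.999, 0.0]
wrist_force: [-1.0, 0.4, -2.2]
gripper_width: 0.0187
grip_force: 59.7
15.35 [0.5065 0.1073 0.0568] toolx [-0.9951 -0.0989 -0.0001] tz [ 0.0001  0.     -1.    ] tip [0.601  0.1167 0.0494] to back (tool) [0.0236 0.0008 0.0009] F [-1.0385  0.4292 -2.2077]
```

```bash
python3 -m creep '[[[0,0,0,-0.1,0,0,0],[0,0,0,0,0,0,0]]]'; python3 -m creep '[[[0,0,0,-0.1,0,0,0],[0,0,0,0,0,0,0]]]';  python3 -m creep '[[[0,0,0,-0.1,0,0,0],[0,0,0,0,0,0,0]]]';  python3 -m creep '[[[0,0,0,-0.1,0,0,0],[0,0,0,0,0,0,0]]]'
```

```text
t: 15.55
ee_pos: [0.5075, 0.1074, 0.0568]
ee_rot: [0.0, -0.05, 0.999, 0.0]
wrist_force: [-0.5, -0.3, -1.8]
gripper_width: 0.0185
grip_force: 59.7
t: 15.75
ee_pos: [0.5085, 0.1075, 0.0568]
ee_rot: [0.0, -0.05, 0.999, 0.0]
wrist_force: [0.4, 0.1, -1.9]
gripper_width: 0.0191
grip_force: 59.7
t: 15.95
ee_pos: [0.5095, 0.1076, 0.0568]
ee_rot: [0.0, -0.05, 0.999, -0.0]
wrist_force: [1.3, 0.5, -0.9]
gripper_width: 0.0187
grip_force: 59.7
t: 16.15
ee_pos: [0.51, 0.1077, 0.0566]
ee_rot: [-0.0, -0.05, 0.999, -0.0]
wrist_force: [-3.1, -0.2, -0.9]
gripper_width: 0.0185
grip_force: 59.8
```

```bash
for s in 1; do python3 -m creep '[[[0,0,0,-0.1,0,0,0],[0,0,0,0,0,0,0]]]'; python3 -m creep '[[[0,0,0,-0.1,0,0,0],[0,0,0,0,0,0,0]]]';  python3 -m creep '[[[0,0,0,-0.1,0,0,0],[0,0,0,0,0,0,0]]]';  python3 -m creep '[[[0,0,0,-0.1,0,0,0],[0,0,0,0,0,0,0]]]'; done | egrep 'pos|force: \['
```

```text
ee_pos: [0.5105, 0.1077, 0.0565]
wrist_force: [-6.9, -1.2, 0.8]
ee_pos: [0.5114, 0.1078, 0.0565]
wrist_force: [-5.8, -0.1, 1.0]
ee_pos: [0.5122, 0.1079, 0.0565]
wrist_force: [-7.9, 0.2, 1.2]
ee_pos: [0.5133, 0.108, 0.0565]
wrist_force: [-7.4, -0.5, 0.8]
```

```bash
for s in 1; do python3 -m creep '[[[0,0,0,-0.1,0,0,0],[0,0,0,0,0,0,0]]]'; python3 -m creep '[[[0,0,0,-0.1,0,0,0],[0,0,0,0,0,0,0]]]';  python3 -m creep '[[[0,0,0,-0.05,0,0,0],[0,0,0,0,0,0,0]]]';  python3 -m creep '[[[0,0,0,-0.05,0,0,0],[0,0,0,0,0,0,0]]]'; done | egrep 'pos|force: \['
```

```text
ee_pos: [0.5145, 0.1081, 0.0565]
wrist_force: [-5.5, -2.1, -0.2]
ee_pos: [0.5159, 0.1082, 0.0566]
wrist_force: [-3.9, -0.0, -0.6]
ee_pos: [0.5169, 0.1083, 0.0567]
wrist_force: [-2.5, -0.1, -2.3]
ee_pos: [0.5179, 0.1085, 0.0569]
wrist_force: [-0.1, 0.6, -1.3]
```

```bash
python3 - <<'E'
from h import *
save('scene','s4.png')
for t in('fork_tip','clip_back','clip'):print(t,[(np.round(d['position'],4),d['confidence']) for d in env.tip_of('scene',t)])
E
for s in 1; do python3 -m creep '[[[0,0,0,-0.1,0,0,0],[0,0,0,0,0,0,0]]]'; python3 -m creep '[[[0,0,0,-0.1,0,0,0],[0,0,0,0,0,0,0]]]';  python3 -m creep '[[[0,0,0,-0.05,0,0,0],[0,0,0,0,0,0,0]]]';  python3 -m creep '[[[0,0,0,-0.05,0,0,0],[0,0,0,0,0,0,0]]]'; done | egrep 'pos|force: \['
```

```text
fork_tip [(array([0.6125, 0.1176, 0.0504]), 0.59), (array([0.6323, 0.1219, 0.0447]), 0.28), (array([ 0.4165, -0.2096, -0.0021]), 0.19)]
clip_back []
clip [(array([0.6142, 0.1183, 0.0513]), 0.5), (array([0.6326, 0.1215, 0.0491]), 0.45)]
ee_pos: [0.5186, 0.1086, 0.0569]
wrist_force: [-0.2, -0.1, -1.6]
ee_pos: [0.5195, 0.1086, 0.0568]
wrist_force: [0.7, -0.5, -0.7]
ee_pos: [0.5199, 0.1087, 0.0568]
wrist_force: [-0.3, -0.2, -2.0]
ee_pos: [0.5204, 0.1087, 0.0568]
wrist_force: [-0.3, -0.5, -2.2]
```

Snapped (force gone). Approach the hard stop in small steps.

```bash
for s in 1; do python3 -m creep '[[[0,0,0,-0.05,0,0,0],[0,0,0,0,0,0,0]]]'; python3 -m creep '[[[0,0,0,-0.05,0,0,0],[0,0,0,0,0,0,0]]]';  python3 -m creep '[[[0,0,0,-0.04,0,0,0],[0,0,0,0,0,0,0]]]';  python3 -m creep '[[[0,0,0,-0.04,0,0,0],[0,0,0,0,0,0,0]]]';python3 -m creep '[[[0,0,0,-0.03,0,0,0],[0,0,0,0,0,0,0]]]'; python3 -m creep '[[[0,0,0,-0.03,0,0,0],[0,0,0,0,0,0,0]]]'; done | egrep 'pos|force: \['
```

```text
ee_pos: [0.5209, 0.1088, 0.0568]
wrist_force: [-0.2, -0.1, -1.7]
ee_pos: [0.5214, 0.1088, 0.0568]
wrist_force: [-0.4, -0.5, -2.6]
ee_pos: [0.5218, 0.1089, 0.0568]
wrist_force: [0.6, -0.3, -2.3]
ee_pos: [0.5221, 0.1089, 0.0568]
wrist_force: [-0.5, -0.7, -1.9]
ee_pos: [0.5224, 0.1089, 0.0568]
wrist_force: [0.8, -0.7, -1.1]
ee_pos: [0.5227, 0.1089, 0.0568]
wrist_force: [-0.4, 0.9, -1.8]
```

```bash
for s in 1; do python3 -m creep '[[[0,0,0,-0.03,0,0,0],[0,0,0,0,0,0,0]]]'; python3 -m creep '[[[0,0,0,-0.03,0,0,0],[0,0,0,0,0,0,0]]]';  python3 -m creep '[[[0,0,0,-0.03,0,0,0],[0,0,0,0,0,0,0]]]';  python3 -m creep '[[[0,0,0,-0.03,0,0,0],[0,0,0,0,0,0,0]]]'; done | egrep 'pos|force: \['
```

```text
ee_pos: [0.523, 0.109, 0.0568]
wrist_force: [-0.7, 1.2, -1.6]
ee_pos: [0.5233, 0.109, 0.0568]
wrist_force: [0.8, -0.3, -2.1]
ee_pos: [0.5236, 0.109, 0.0568]
wrist_force: [-0.1, 0.1, -1.5]
ee_pos: [0.5238, 0.109, 0.0568]
wrist_force: [-1.2, -0.9, -1.3]
```

Contact is about to begin; small steps, two calls at a time.

```bash
for s in 1; do python3 -m creep '[[[0,0,0,-0.03,0,0,0],[0,0,0,0,0,0,0]]]'; python3 -m creep '[[[0,0,0,-0.03,0,0,0],[0,0,0,0,0,0,0]]]'; python3 -m creep '[[[0,0,0,-0.03,0,0,0],[0,0,0,0,0,0,0]]]'; done | egrep 'pos|force: \['
```

```text
ee_pos: [0.5239, 0.109, 0.0567]
wrist_force: [-1.5, -0.3, -1.0]
ee_pos: [0.524, 0.1091, 0.0566]
wrist_force: [-4.9, -1.2, -0.4]
ee_pos: [0.5241, 0.109, 0.0565]
wrist_force: [-6.1, -1.7, -0.6]
```

```bash
for s in 1; do python3 -m creep '[[[0,0,0,-0.03,0,0,0],[0,0,0,0,0,0,0]]]'; python3 -m creep '[[[0,0,0,-0.03,0,0,0],[0,0,0,0,0,0,0]]]'; done | egrep 'pos|force: \['
```

```text
ee_pos: [0.5241, 0.1091, 0.0565]
wrist_force: [-8.1, -0.8, 1.3]
ee_pos: [0.5242, 0.1091, 0.0564]
wrist_force: [-9.7, -1.0, 1.6]
```

```bash
python3 -m creep '[[[0,0,0,-0.03,0,0,0],[0,0,0,0,0,0,0]]]'| egrep 'pos|force: \['
```

```text
ee_pos: [0.5242, 0.109, 0.0564]
wrist_force: [-10.3, -0.9, 2.4]
```

```bash
for s in 1; do python3 -m creep '[[[0,0,0,-0.03,0,0,0],[0,0,0,0,0,0,0]]]'; python3 -m creep '[[[0,0,0,-0.03,0,0,0],[0,0,0,0,0,0,0]]]';  python3 -m creep '[[[0,0,0,-0.02,0,0,0],[0,0,0,0,0,0,0]]]'; done | egrep 'pos|force: \['
```

```text
ee_pos: [0.5243, 0.1091, 0.0563]
wrist_force: [-12.0, -0.8, 2.0]
ee_pos: [0.5243, 0.1091, 0.0562]
wrist_force: [-14.0, -1.9, 4.3]
ee_pos: [0.5243, 0.109, 0.0562]
wrist_force: [-14.7, -2.2, 3.6]
```

```bash
for s in 1; do python3 -m creep '[[[0,0,0,-0.03,0,0,0],[0,0,0,0,0,0,0]]]'; python3 -m creep '[[[0,0,0,-0.02,0,0,0],[0,0,0,0,0,0,0],[0,0,0,0,0,0,0]]]'; done | egrep 'pos|force: \['
```

```text
ee_pos: [0.5244, 0.1091, 0.0561]
wrist_force: [-15.1, -2.2, 3.1]
ee_pos: [0.5244, 0.1091, 0.0561]
wrist_force: [-16.8, -1.7, 4.1]
```

```bash
python3 -m creep '[[[0,0,0,-0.02,0,0,0],[0,0,0,0,0,0,0],[0,0,0,0,0,0,0],[0,0,0,0,0,0,0]]]' | egrep 'pos|force: \['
python3 - <<'E'
from h import *
save('scene','s5.png')
for t in('fork_tip','clip_back','clip'):print(t,[(np.round(d['position'],4),d['confidence']) for d in env.tip_of('scene',t)])
print(env.observe()['wrist_force'])
a=cv2.imread('pics/s5.png')[150:210,200:280]; cv2.imwrite('pics/s5c.png',cv2.resize(a,(800,600),interpolation=cv2.INTER_CUBIC))
E
```

```text
ee_pos: [0.5244, 0.1091, 0.0561]
wrist_force: [-17.5, -2.3, 3.6]
fork_tip [(array([0.6194, 0.118 , 0.0484]), 0.64)]
clip_back [(array([0.621 , 0.1162, 0.0504]), 0.55)]
clip [(array([0.6403, 0.1256, 0.0453]), 0.48)]
[-16.81412922  -2.29972361   4.28645494]
```

View pics/s5c.png

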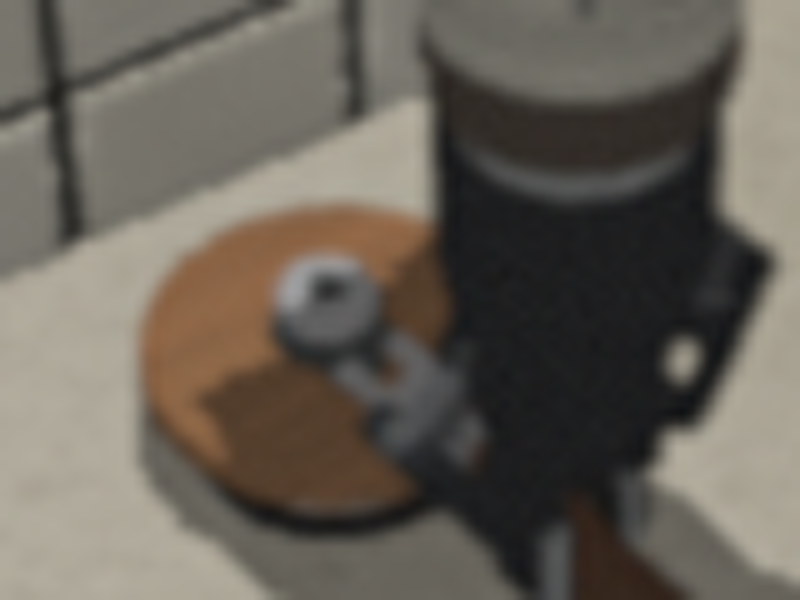

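Clip home under the head (330,330), pressed at ~17.5 N. Retreat straight back, then lift.

```bash
python3 -m creep '[[[0,0,0,0.3,0,0,0],[0,0,0,0.3,0,0,0],[0,0,0,1,0,0,0],[0,0,0,2,0,0,0],[0,0,0,2,0,0,0],[0,0,0,2,0,0,0],[0,0,0,0,0,-3,0],[0,0,0,0,0,-3,0],[0,0,0,0,0,0,0],[0,0,0,0,0,0,0]]]'; python3 st.py
python3 - <<'E'
from h import *
save('top','t5.png')
for c in('top','scene'):
  save(c,c+'6.png')
  for t in('clip_back','clip','fork_tip'):print(c,t,[(np.round(d['position'],4),d['confidence']) for d in env.tip_of(c,t)])
E
```

```text
t: 24.65
ee_pos: [0.4518, 0.1019, 0.1173]
ee_rot: [0.001, -0.05, 0.999, 0.0]
wrist_force: [0.5, -0.1, -1.9]
gripper_width: 0.0188
grip_force: 59.8
24.65 [0.4518 0.1019 0.1173] toolx [-0.9951 -0.099  -0.002 ] tz [ 0.002   0.0004 -1.    ] tip [0.5463 0.1113 0.1101] to back (tool) [-0.0313  0.0007  0.0617] F [ 0.4804 -0.0579 -1.9316]
top clip_back [(array([0.6155, 0.1146, 0.0432]), 0.62)]
top clip [(array([0.6369, 0.1197, 0.0467]), 0.56)]
top fork_tip []
scene clip_back [(array([0.6191, 0.1168, 0.0497]), 0.52)]
scene clip [(array([0.6376, 0.1208, 0.0468]), 0.48)]
scene fork_tip [(array([0.5442, 0.1112, 0.1115]), 0.51)]
```

```bash
python3 -m creep '[[[0,0,0,-1,3.92,0,0],[0,0,0,-1,3.92,0,0],[0,0,0,-1,3.92,0,0],[0,0,0,-1,3.92,0,0],[0,0,0,-1,3.92,0,0],[0,0,0.148,0,0,0,0],[0,0,0.148,0,0,0,0],[0,0,0.148,0,0,0,0],[0,0,0,0,0,3,0],[0,0,0,0,0,3,0]]]'; python3 -m creep '[[[0,0,0,0,0,1,0],[0,0,0,0,0,0.9,0],[0,0,0,0,0,0.5,0],[0,0,0,0,0,0.3,0],[0,0,0,0,0,0,0],[0,0,0,0,0,0,0],[0,0,0,0,0,0,0]]]'; python3 st.py
```

```text
t: 26.1
ee_pos: [0.4825, 0.3023, 0.0566]
ee_rot: [0.001, 0.172, 0.985, 0.001]
wrist_force: [1.0, 0.0, -1.8]
gripper_width: 0.0187
grip_force: 59.9
t: 26.8
ee_pos: [0.4823, 0.302, 0.0305]
ee_rot: [0.0, 0.172, 0.985, 0.0]
wrist_force: [0.3, -0.5, -1.3]
gripper_width: 0.0186
grip_force: 59.8
26.8 [0.4823 0.302  0.0305] toolx [-0.9411  0.3381 -0.0007] tz [ 0.0009  0.0005 -1.    ] tip [0.5717 0.2699 0.0231] to back (tool) [-0.0578 -0.1436 -0.0254] F [ 0.2644 -0.4561 -1.2919]
```

Lower until contact, release, rise.

```bash
python3 -m creep '[[[0,0,0,0,0,0.2,0],[0,0,0,0,0,0.15,0],[0,0,0,0,0,0,0],[0,0,0,0,0,0,0],[0,0,0,0,0,0,0]]]'; python3 -m creep '[[[0,0,0,0,0,0.1,0],[0,0,0,0,0,0,0],[0,0,0,0,0,0,0]]]'
```

```text
t: 27.3
ee_pos: [0.482, 0.3019, 0.0264]
ee_rot: [0.0, 0.172, 0.985, 0.0]
wrist_force: [-0.4, -0.1, 1.1]
gripper_width: 0.0188
grip_force: 60.0
t: 27.6
ee_pos: [0.482, 0.3019, 0.0264]
ee_rot: [0.0, 0.172, 0.985, 0.0]
wrist_force: [-4.7, -1.9, 9.3]
gripper_width: 0.0188
grip_force: 61.3
```

```bash
python3 -m creep '[[[0,0,0,0,0,0,3],[0,0,0,0,0,0,5],[0,0,0,0,0,0,5],[0,0,0,0,0,0,5],[0,0,0,0,0,0,5],[0,0,0,0,0,-1,5],[0,0,0,0,0,-3,5],[0,0,0,0,0,-4,5],[0,0,0,0,0,-4,5],[0,0,0,0,0,-3,5]]]'; python3 -m creep '[[[0,0,0,0,0,0,5],[0,0,0,0,0,0,5],[0,0,0,0,0,0,5],[0,0,0,0,0,0,5]]]'; python3 look.py w9.png
```

```text
t: 28.6
ee_pos: [0.4822, 0.302, 0.1789]
ee_rot: [0.001, 0.172, 0.985, 0.001]
wrist_force: [0.6, -0.0, -1.1]
gripper_width: 0.0501
grip_force: 0.0
t: 29.0
ee_pos: [0.4814, 0.3016, 0.174]
ee_rot: [-0.001, 0.172, 0.985, -0.001]
wrist_force: [0.8, 1.1, -0.2]
gripper_width: 0.0496
grip_force: 0.0
29.0 [0.4814 0.3016 0.174 ] [-0.0008  0.1716  0.9852 -0.0007] [0.5596 0.1167 0.0551 1.5113 0.     0.9045]
fork [(array([0.4855, 0.3038, 0.0013]), 0.98)]
fork_tip [(array([0.5678, 0.2667, 0.0203]), 0.95)]
clip []
clip_back [(array([0.6173, 0.116 , 0.043 ]), 0.77)]
turntable [(array([0.6368, 0.1214, 0.0014]), 0.77)]
groove []
```

View pics/w9.png

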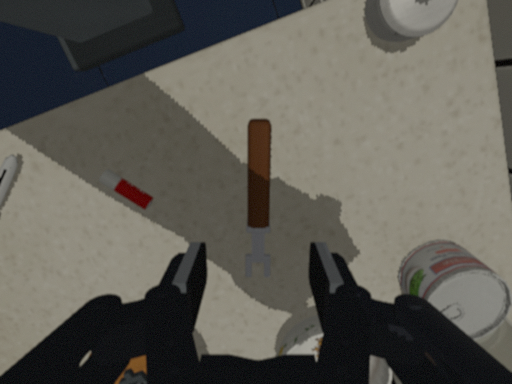

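The fork lies flat on the worktop at (258,120)–(258,275), clear of the turntable and released. The clip still reads home, with its back at (0.617, 0.116).

```bash
python3 -c "
from cell import env
print(env.hand_in())"
```

```text
the job is handed in; nothing more can be done
None
```

The clip snapped into the spindle's groove and was pressed home at about 17.5 N. The fork lies flat on the worktop clear of the turntable, and the job is handed in; hand-in returned no verdict.

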